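Hold a bracket against a sprung stop for fastening

ROBOT

A 6-joint arm with a two-finger parallel gripper is mounted at the origin on a cart in front of the work surface, level with it; the furniture and walls round the work are solid. World frame = base frame: x ahead of the robot, y to its left, z up, the work surface at z = 0. Lengths are in m, angles in degrees, forces in N, time in s.
With the tool pointing down it reaches from about 0.3 to 0.75 m from the base axis. Payload 8.5 kg.
Tool frame: the origin (TCP) lies between the finger pads; the fingertips stand 22 mm ahead of it and the grasp point (between the pads) lies 3 mm ahead of it (env.nose_length is the distance from the TCP to the fingertips, in m); z points along the fingers, x is the direction in which the jaws open and shut, and the axes are right-handed (so a half turn about z gives the same grasp; the last joint's range is limited). The gripper opens to 85 mm and grips with 20 to 120 N. Pads are 22 mm wide; open, the fingers measure 114 mm over their backs; the gripper's body (76 mm by 85 mm) begins 54 mm behind the grasp point. The pads swing forward as they close: fully open they stand 13 mm farther back than shut.
Start: joints at [-82.523, 21.807, 74.336, -0, 83.858, -12.336], TCP at [0.186, -0.517, 0.222] pointing down, gripper open.
Joint ranges: [-178.18, 178.18], [-50.72, 133.34], [12.68, 142.11], [-81.47, 261.47], [9.98, 163.14], [-165.26, 165.26]. Speed limits (degrees/s): [136.94, 136.94, 180, 180, 180, 180].

INTERFACE

Orientations are given as a 3x3 rotation matrix whose columns are the frame's x, y, z axes.
In Python, from rig import env gives the robot as it stands.
- The arm moves only by the tool arm_command, never from a script. Its argument "steps" is a list of rows, each an object with "delta_pos": the shift along the world's x, y, z in mm, a list of three; "dr": the turn, a rotation vector about the world's x, y, z in degrees, a list of three. In form: [{"delta_pos": [dx, dy, dz], "dr": [wx, wy, wz]}, ...]. A call has 1 to 20 rows; each row shifts and turns the commanded pose from where the row before left it; what a row does not reach is not made up. A row lasts 1/10 s, in which the tool goes at most 50 mm and 8.59 degrees, less where a joint would pass 70% of its speed; a pose out of reach is approached as far as the arm can. A call with a gripper value outside its range is refused whole. "grip" is the opening, from 0 (shut) to 1 (fully open), set as the call begins (left out, the last holds). The fingers move at their own pace and stop on an object; "squeeze" is the grip in N (left out, the last holds). Time passes only in rows, so rows that do not move let the fingers close. It gives the time, the measured TCP pose, the force and the opening at its end, in the units of the state.
- env.observe(): the state, without advancing time (a new reading comes with each control period).
- env.get_image(name): name is "side" or "top"; returns the picture (400x640x3 uint8, blue, green, red); there is no depth.
- env.get_calibration(name): a dict with "fx", "fy", "cx", "cy" (pixels), "k1" (the pictures are not rectified: a ray, as slopes to the right and down, at radius r is drawn at 1 + k1 r^2 times it, then the intrinsics apply), "view" (4x4, takes a point from world to camera coordinates). Camera axes: x right, y up, looking along -z (the intrinsics and any distortion apply to the point x, -y, -z); pixel columns grow to the right and rows downward; lengths in m; the calibration is good to about 2 mm. A picture is of the moment at which its call begins. get_calibration takes no time and is no camera call.
- env.close_job(): hands the job in, once; it reports no verdict.
The state is a dict: "time_s": time; "q": joint angles; "qvel": joint speeds; "joint_efforts": joint torques, N m; "position": TCP position; "tool_rot": TCP orientation; "ft_force": force on the tool from outside, world axes, zero at the start; "wrist_torque": the same for the moment, N m; "grip_width": finger opening in m.
Only numpy, scipy, OpenCV 4.12 (cv2) and the standard library are available. Lean on these libraries where they do the work, as an engineer would, in place of code of your own. Each camera call takes 0.05 s, during which the arm holds its last target. There are 200 camera calls.

TASK

I want to screw the long angle bracket down, so be my third hand: lift it onto the bed of the jig, foot flat and pointing at the sprung stop, with its two slots over the two threaded holes. Push it squarely against the stop with a steady force of about 10 N, so that the stop's pointer sits between the two engraved lines (never drive the stop to its end), and finish while still holding and pressing it there - do not let go. Leave the short bracket and everything else on the bench alone.

Things in the scene. Friction and masses are not known exactly. Their poses are not given: they have to be found in the camera images.
- long_bracket: Long steel angle bracket (100 mm; the other 56), about 0.26 kg, lying foot down. Foot 70 mm along x, 100 along y, 8 thick; origin at the centre of its underside. Upright web at its rear (-x) edge, 8 mm thick, mid-plane at x = -31 mm, top 58 mm up. The front edge (x = +35 mm) meets the stop. Two slots in the foot at x = +6, y = -30 and +30 mm, 27 mm along x, 15 wide.
- long_bracket_web (a point): Grip point in the long bracket's web: on its mid-plane at mid-length, 40 mm above the bracket's underside; same axes as the bracket. Pinch the 8 mm web here from above.
- short_bracket: The short steel angle bracket, 56 mm along its y, otherwise the same section (70 mm foot, 8 mm web at its -x edge, 58 mm high), one slot. Not to be used. Origin at the centre of its underside.
- jig: Jig fixed to the bench. x = push direction, level, away from the robot. Origin at bench height on the centre line. Aluminium bed plate x = -90 to 120, y = -65 to 65 mm, top at z = 12 mm; two threaded holes in brass bushes at x = 33.5, y = -30 and +30 mm. A fixed steel block, 46 mm high, at x = 98 to 120 mm behind the sprung stop.
- stop_face (a point): Middle of the sprung stop's front face, 13 mm above the bed, on the centre line; moves with the stop. Free, it lies at jig x = 45 mm: the bracket first touches with its origin at jig x = 10 mm. The stop is an upright steel bar 100 mm wide, 10 thick, top 25 mm above the bed, on two rods with springs; a pointer at its +y end runs over the bed.
- stop (a joint): Travel of the stop along jig +x, m: 0 free, 0.035 at its end. Spring 0.6 N per mm from zero; it springs back when released. Engraved lines at 0.010 (6 N) and 0.025 (15 N); midway, 0.0175, is 10.5 N, with the bracket's origin at jig x = 27.5 mm and the slots centred over the holes.
- screwdriver: Bystander: screwdriver with a black handle lying on the bench.
- plug_1: Bystander: pale dome-shaped plug, 24 mm across, 22 mm high.
- plug_2: Bystander: another such plug, 24 mm across, 22 mm high.
- tweezers: Bystander: steel tweezers lying flat, 124 mm long, 8 mm high.
Things that resemble listed ones, but are neither listed nor needed, are in the scene too. Leave any orange look-alike of the long_bracket alone.

How it is judged:
By the outcome, as a careful person would: the job done as asked, in the order asked, and still so for the second after the job is handed in, while the arm keeps its last pose, push and grip.
It also fails if it takes over 38 s, if anything falls off the work surface, if the arm or the gripper's body presses on something with over 40 N, if the wrist force passes 120 N, or if a joint passes its speed limit or range.

## Working session

There is one attempt and no reset: what is moved stays moved. The work goes in short steps, Python scripts to look and compute and a tool call to move; the robot and the scene stay as the last step left them, time stands still between calls to the robot, and variables do not carry over. Pictures are saved under pics/ and viewed, about 8 in all and at most 12, crops included, and the job is handed in when it is done.

Besides the shell and the picture viewer there is one more tool, called as name([rows], argument=value, ...), one row to a line, values as JSON. arm_command: Moves the arm, as the interface text tells. Its arguments: {"type":"object","properties":{"steps":{"type":"array"},"grip":{"type":"number"},"squeeze":{"type":"number"}},"required":["steps"]}

```bash
mkdir -p pics; ls; python3 - <<'E'
from rig import env
import cv2
for n in("side","top"):
    im=env.get_image(n); cv2.imwrite(f"pics/{n}0.png",im)
    c=env.get_calibration(n); print(n,{k:(v if k!="view" else [[round(x,4) for x in r] for r in v]) for k,v in c.items()})
s=env.observe(); print(s["time_s"],s["position"],s["tool_rot"],s["grip_width"],s["ft_force"])
E
```

```text
pics
side {'fx': 401.90278430260037, 'fy': 401.90278430260037, 'cx': 321.5616918859823, 'cy': 193.90001440281347, 'k1': -0.022362664695286093, 'view': [[np.float64(0.9993), np.float64(0.0316), np.float64(0.0216), np.float64(-0.5398)], [np.float64(-0.0364), np.float64(0.6088), np.float64(0.7925), np.float64(0.0014)], [np.float64(0.0119), np.float64(-0.7927), np.float64(0.6095), np.float64(-1.3359)], [np.float64(0.0), np.float64(0.0), np.float64(0.0), np.float64(1.0)]]}
top {'fx': 434.4694072332445, 'fy': 434.4694072332445, 'cx': 319.6716145590029, 'cy': 200.54668101930636, 'k1': 0.003209711831552482, 'view': [[np.float64(-0.0017), np.float64(-1.0), np.float64(-0.0046), np.float64(-0.036)], [np.float64(0.9986), np.float64(-0.002), np.float64(0.0534), np.float64(-0.5607)], [np.float64(-0.0535), np.float64(-0.0045), np.float64(0.9986), np.float64(-1.2279)], [np.float64(0.0), np.float64(0.0), np.float64(0.0), np.float64(1.0)]]}
0.1 [ 0.18638698 -0.51718437  0.22179443] [[ 3.38937189e-01 -9.40808992e-01 -1.47690457e-04]
 [-9.40808231e-01 -3.38937107e-01  1.22856289e-03]
 [-1.20590079e-03 -2.77457254e-04 -9.99999234e-01]] 0.08548117746356874 [-0.12909721  0.58795154  0.45462963]
```

View pics/top0.png

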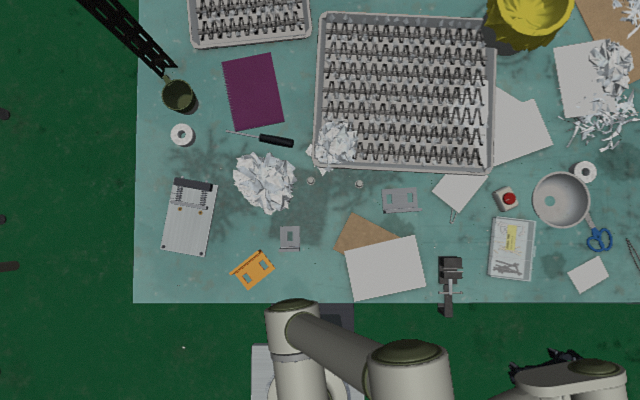

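View pics/side0.png

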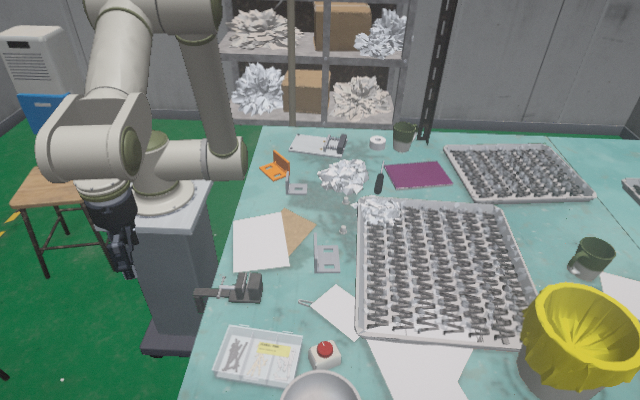

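The top view shows the long bracket at about (401,199), the short one at (290,238), the orange look-alike at (252,269) and the jig at (190,215) with its stop at the upper end. The side view shows the long bracket at about (326,252), with its web on the left, and the jig at (320,145). I'll enlarge the two.

```bash
cat > h.py <<'E'
import numpy as np, cv2
from rig import env
def K(n):
    c=env.get_calibration(n); return c,np.array(c["view"],float)
def ray(n,u,v):
    c,V=K(n); p=np.array([(u-c["cx"])/c["fx"],(v-c["cy"])/c["fy"]]); s=p.copy()
    for _ in range(20): s=p/(1+c["k1"]*(s@s))
    R=V[:3,:3]; return -R.T@V[:3,3], R.T@np.array([s[0],-s[1],-1.])
def plane(n,u,v,z):
    o,d=ray(n,u,v); return o+d*(z-o[2])/d[2]
def proj(n,P):
    c,V=K(n); q=V[:3,:3]@np.asarray(P,float)+V[:3,3]; s=np.array([q[0],-q[1]])/-q[2]
    s=s*(1+c["k1"]*(s@s)); return s*[c["fx"],c["fy"]]+[c["cx"],c["cy"]]
def crop(im,x,y,w,h,k): return cv2.resize(im[y:y+h,x:x+w],None,fx=k,fy=k,interpolation=cv2.INTER_CUBIC)
E
python3 - <<'E'
from h import *
t=cv2.imread("pics/top0.png"); s=cv2.imread("pics/side0.png")
a=np.hstack([crop(t,375,175,60,50,6),crop(t,155,165,70,50,6)])
b=np.hstack([crop(s,300,225,60,50,6),crop(s,285,125,70,50,6)])
c=crop(t,155,215,70,50,6)
cv2.imwrite("pics/m0.png",np.vstack([np.hstack([crop(t,375,175,60,50,6),crop(s,285,125,70,50,6)]),b[:, :0].reshape(300,0,3) if 0 else np.hstack([crop(s,300,225,60,50,6),crop(t,155,215,70,50,6)])]))
cv2.imwrite("pics/m1.png",crop(t,155,170,70,95,6))
E
```

```text
(no output)
```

View pics/m0.png

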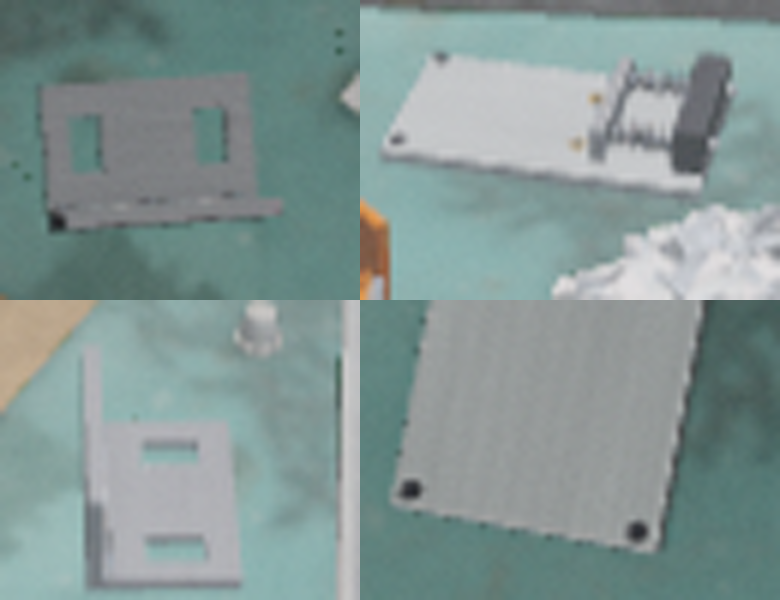

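View pics/m1.png

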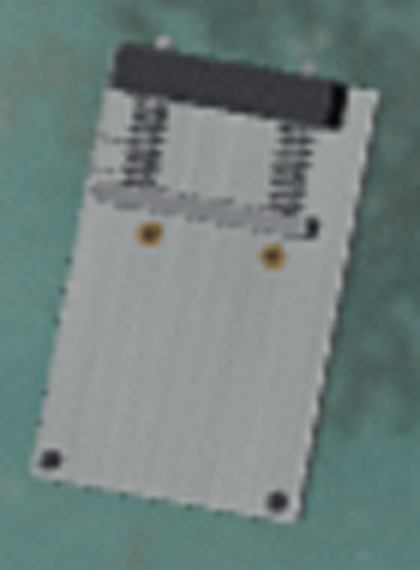

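The montage shows the bracket's two slots at about crop (86,144) and (210,134), with the web on the robot side. The jig's brass bushes are at crop (150,234) and (272,257), and the plate and stop show clearly. Next I'll get centroids with masks.

```bash
python3 - <<'E'
from h import *
t=cv2.imread("pics/top0.png").astype(float); s=cv2.imread("pics/side0.png").astype(float)
def cen(im,u,v,r,w):
    u0,v0=int(round(u)),int(round(v)); ys,xs=np.mgrid[v0-r[1]:v0+r[1]+1,u0-r[0]:u0+r[0]+1]
    p=im[v0-r[1]:v0+r[1]+1,u0-r[0]:u0+r[0]+1]; W=np.clip(w(p),0,None); return (W*xs).sum()/W.sum(),(W*ys).sum()/W.sum()
green=lambda p:(p[...,1]-p[...,2]-15)       # table vs grey
brass=lambda p:(p[...,2]-p[...,0]-12)
conv=lambda x0,y0,px,py:(x0+(px+.5)/6-.5,y0+(py+.5)/6-.5)
B=[];J=[]
for q in((86,144),(210,134)): 
    c=cen(t,*conv(375,175,*q),(5,7),green); B.append(plane("top",*c,.004)); print("slot",c,B[-1])
for q in((150,234),(272,257)):
    c=cen(t,*conv(155,170,*q),(4,4),brass); J.append(plane("top",*c,.012)); print("bush",c,J[-1])
# side view checks (m0 crops)
for q in((170,152),(176,246)): 
    c=cen(s,*conv(300,225,*q),(7,4),green); print("side slot",c,plane("side",*c,.004))
for q in((596-360,99),(577-360,144)): 
    c=cen(s,*conv(285,125,*q),(3,2),brass); print("side bush",c,plane("side",*c,.012))
for P,nm,off in((B,"bracket",.006),(J,"jig",.0335)):
    L,R=P; y=(L-R); d=np.linalg.norm(y); y/=d; x=np.array([y[1],-y[0],0]); o=(L+R)/2-off*x
    print(nm,"span",d,"origin",o,"yaw",np.degrees(np.arctan2(x[1],x[0])))
    if nm=="bracket": print("web grip",o-.031*x); Ob=o
for q in((35,478),(300,520),(378,90)): print("plate corner",plane("top",*conv(155,170,*q),.012))
for q in((51,459),(277,501)): print("bolt",plane("top",*conv(155,170,*q),.012))
for q in((42,86),(248,75)): print("front corner",plane("top",*conv(375,175,*q),.008))
print("web top right",plane("top",*conv(375,175,282,207),.058))
print("side web top far",plane("side",*conv(300,225,92,345),.058), "near",plane("side",*conv(300,225,94,500),.058))
E
```

```text
slot (np.float64(388.7635402906209), np.float64(198.8322324966975)) [ 0.56582454 -0.23626372  0.004     ]
slot (np.float64(409.5), np.float64(197.0139240506329)) [ 0.57095764 -0.29606089  0.004     ]
bush (np.float64(179.44422700587083), np.float64(208.50880626223093)) [0.53876313 0.36512032 0.012     ]
bush (np.float64(200.016), np.float64(212.41)) [0.52746432 0.30593886 0.012     ]
side slot (np.float64(327.8471337579618), np.float64(250.55095541401275)) [ 0.56547483 -0.23748046  0.004     ]
side slot (np.float64(329.05411764705883), np.float64(266.37176470588236)) [ 0.56990545 -0.2969656   0.004     ]
side bush (np.float64(323.53333333333336), np.float64(140.98333333333332)) [0.53639741 0.36226427 0.012     ]
side bush (np.float64(320.6818181818182), np.float64(148.70454545454547)) [0.52697609 0.30206955 0.012     ]
bracket span 0.06001708319402522 origin [ 0.56241308 -0.26667547  0.004     ] yaw 4.90634063243613
web grip [ 0.53152666 -0.26932681  0.004     ]
jig span 0.06025037918943589 origin [0.50020806 0.34181188 0.012     ] yaw -10.808731945380975
plate corner [0.42255909 0.41763276 0.012     ]
plate corner [0.40248723 0.2912674  0.012     ]
plate corner [0.60738046 0.25642548 0.012     ]
bolt [0.43154394 0.41017761 0.012     ]
bolt [0.41148487 0.30231994 0.012     ]
front corner [ 0.59422428 -0.21528708  0.008     ]
front corner [ 0.59930572 -0.31405867  0.008     ]
web top right [ 0.53427214 -0.31794895  0.058     ]
side web top far [ 0.53538568 -0.39874712  0.058     ] near [ 0.53951994 -0.47424824  0.058     ]
```

```bash
python3 - <<'E'
from h import *
t=cv2.imread("pics/top0.png").astype(float); m=t[...,1]-t[...,2]   # green minus red: table high, grey low
conv=lambda x0,y0,px,py:(x0+(px+.5)/6-.5,y0+(py+.5)/6-.5)
def edge(a,b,z,axis,lo,hi,half=4):
    a,b=np.array(a),np.array(b); pts=[]
    for k in range(lo,hi):
        f=(k-a[1-axis])/(b[1-axis]-a[1-axis]); c=int(round(a[axis]+f*(b[axis]-a[axis])))
        r=np.arange(c-half,c+half+1); p=m[k,r] if axis==0 else m[r,k]
        th=(p.max()+p.min())/2; i=np.where((p[:-1]-th)*(p[1:]-th)<0)[0]
        if len(i)==0: continue
        i=i[np.argmin(abs(i-half))]; e=r[i]+(th-p[i])/(p[i+1]-p[i]); uv=(e,k) if axis==0 else (k,e)
        pts.append(plane("top",*uv,z)[:2])
    pts=np.array(pts,np.float32); v=cv2.fitLine(pts,cv2.DIST_HUBER,0,.01,.01).ravel(); 
    res=(pts-v[2:])@np.array([-v[1],v[0]]); return v,len(pts),res.std()*1e3
C=lambda *q:conv(155,170,*q)
for nm,a,b,ax,lo,hi in(("L",C(35,478),C(108,85),0,192,247),("R",C(300,520),C(378,90),0,188,253),("near",C(35,478),C(300,520),1,164,202)):
    v,n,s=edge(a,b,.012,ax,lo,hi); an=np.degrees(np.arctan2(v[1],v[0])); print(nm,"dir",an,"pt",v[2:],n,s)
C=lambda *q:conv(375,175,*q)
for nm,a,b,ax,lo,hi,z in(("front",C(42,86),C(248,75),1,384,414,.008),("left",C(42,86),C(50,215),0,192,206,.008)):
    v,n,s=edge(a,b,z,ax,lo,hi); print(nm,"dir",np.degrees(np.arctan2(v[1],v[0])),"pt",v[2:],n,s)
E
```

```text
L dir -10.069809 pt [0.508868   0.40545267] 55 0.3663354
R dir -10.20802 pt [0.5267146  0.26813138] 64 0.5244768
near dir 79.71567 pt [0.4083799  0.33809328] 38 0.3031188
front dir -87.21335 pt [ 0.5980056 -0.2679988] 30 0.5353203
left dir 4.0353174 pt [ 0.5654477  -0.21518753] 14 0.15316367
```

arm_command([
  {"delta_pos": [35, 25, 0], "dr": [0, 0, 7.5]},
  {"delta_pos": [35, 25, 0], "dr": [0, 0, 7.5]},
  {"delta_pos": [35, 25, 0], "dr": [0, 0, 7.5]},
  {"delta_pos": [35, 25, 0], "dr": [0, 0, 7.5]},
  {"delta_pos": [35, 25, 0], "dr": [0, 0, 7.5]},
  {"delta_pos": [35, 25, 0], "dr": [0, 0, 7.5]},
  {"delta_pos": [35, 25, 0], "dr": [0, 0, 7.5]},
  {"delta_pos": [35, 25, 0], "dr": [0, 0, 7.5]},
  {"delta_pos": [35, 25, 0], "dr": [0, 0, 7.5]},
  {"delta_pos": [30, 23, 0], "dr": [0, 0, 7]},
  {"delta_pos": [0, 0, -30], "dr": [0, 0, 0]},
  {"delta_pos": [0, 0, 0], "dr": [0, 0, 0]},
  {"delta_pos": [0, 0, 0], "dr": [0, 0, 0]},
])

```text
time_s: 1.4
position: [0.531, -0.2696, 0.1923]
tool_rot: [[0.997, 0.074, -0.001], [0.074, -0.997, 0.001], [-0.001, -0.001, -1.0]]
ft_force: [0.8, -0.6, 0.5]
grip_width: 0.0857
```

Two estimates of each pose agree: the jig is at about (0.500, 0.341) with yaw -10.2°, and the web grip point is at about (0.531, -0.269) with yaw about 4°. The tool is already above the web, so I'll go down and grip.

arm_command([
  {"delta_pos": [0, 0, -30], "dr": [0, 0, 0]},
  {"delta_pos": [0, 0, -30], "dr": [0, 0, 0]},
  {"delta_pos": [0, 0, -30], "dr": [0, 0, 0]},
  {"delta_pos": [0, 0, -25], "dr": [0, 0, 0]},
  {"delta_pos": [0, 0, -20], "dr": [0, 0, 0]},
  {"delta_pos": [0, 0, -14], "dr": [0, 0, 0]},
  {"delta_pos": [0, 0, 0], "dr": [0, 0, 0]},
  {"delta_pos": [0, 0, 0], "dr": [0, 0, 0]},
])

```text
time_s: 2.2
position: [0.5317, -0.2704, 0.0447]
tool_rot: [[0.997, 0.074, 0.001], [0.074, -0.997, -0.001], [0.001, 0.001, -1.0]]
ft_force: [0.7, 0.4, 0.1]
grip_width: 0.0854
```

arm_command([
  {"delta_pos": [0, 0, 0], "dr": [0, 0, 0]},
  {"delta_pos": [0, 0, 0], "dr": [0, 0, 0]},
  {"delta_pos": [0, 0, 0], "dr": [0, 0, 0]},
  {"delta_pos": [0, 0, 0], "dr": [0, 0, 0]},
  {"delta_pos": [0, 0, 0], "dr": [0, 0, 0]},
  {"delta_pos": [0, 0, 0], "dr": [0, 0, 0]},
  {"delta_pos": [0, 0, 0], "dr": [0, 0, 0]},
  {"delta_pos": [0, 0, 0], "dr": [0, 0, 0]},
  {"delta_pos": [0, 0, 0], "dr": [0, 0, 0]},
  {"delta_pos": [0, 0, 0], "dr": [0, 0, 0]},
], grip=0, squeeze=80)

```text
time_s: 3.2
position: [0.5317, -0.2695, 0.0437]
tool_rot: [[0.997, 0.075, 0.001], [0.075, -0.997, -0.0], [0.001, 0.0, -1.0]]
ft_force: [1.7, 1.6, 5.0]
grip_width: 0.0049
```

The opening reads 4.9 mm where the web is 8 mm, so I'll check the grasp before lifting.

```bash
python3 - <<'E'
from h import *
s=env.get_image("side"); cv2.imwrite("pics/s1.png",crop(s,270,180,100,110,5))
o=env.observe(); print(o["grip_width"],o["ft_force"],o["wrist_torque"],o["position"])
E
```

```text
0.004601260274850754 [-0.11229068  0.7662107   5.77777454] [ 0.17166488 -0.10125094 -0.00348047] [ 0.53166279 -0.26949216  0.04367532]
```

View pics/s1.png

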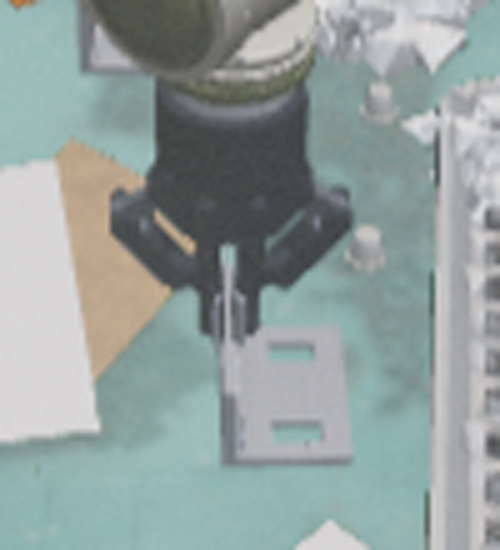

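The fingers hold the web near mid-length with the bracket undisturbed, so the width reading just has an offset. Now I'll lift.

arm_command([
  {"delta_pos": [0, 0, 5], "dr": [0, 0, 0]},
  {"delta_pos": [0, 0, 10], "dr": [0, 0, 0]},
  {"delta_pos": [0, 0, 20], "dr": [0, 0, 0]},
  {"delta_pos": [0, 0, 30], "dr": [0, 0, 0]},
  {"delta_pos": [0, 0, 35], "dr": [0, 0, 0]},
  {"delta_pos": [0, 0, 35], "dr": [0, 0, 0]},
  {"delta_pos": [0, 0, 30], "dr": [0, 0, 0]},
  {"delta_pos": [0, 0, 20], "dr": [0, 0, 0]},
  {"delta_pos": [0, 0, 5], "dr": [0, 0, 0]},
  {"delta_pos": [0, 0, 0], "dr": [0, 0, 0]},
  {"delta_pos": [0, 0, 0], "dr": [0, 0, 0]},
])

```text
time_s: 4.35
position: [0.5309, -0.2691, 0.2319]
tool_rot: [[0.997, 0.075, -0.002], [0.075, -0.997, 0.002], [-0.002, -0.002, -1.0]]
ft_force: [0.3, -0.7, -2.4]
grip_width: 0.0047
```

arm_command([
  {"delta_pos": [-2, 15, 0], "dr": [0, 0, 0]},
  {"delta_pos": [-4, 30, 0], "dr": [0, 0, -1]},
  {"delta_pos": [-4, 35, 0], "dr": [0, 0, -1]},
  {"delta_pos": [-4, 38, 0], "dr": [0, 0, -1]},
  {"delta_pos": [-4, 38, 0], "dr": [0, 0, -1]},
  {"delta_pos": [-4, 38, 0], "dr": [0, 0, -1]},
  {"delta_pos": [-4, 38, 0], "dr": [0, 0, -1]},
  {"delta_pos": [-4, 38, 0], "dr": [0, 0, -1]},
  {"delta_pos": [-4, 38, 0], "dr": [0, 0, -1]},
  {"delta_pos": [-4, 38, 0], "dr": [0, 0, -1]},
  {"delta_pos": [-4, 38, 0], "dr": [0, 0, -1]},
  {"delta_pos": [-4, 38, 0], "dr": [0, 0, -1]},
  {"delta_pos": [-4, 38, 0], "dr": [0, 0, -1]},
  {"delta_pos": [-4, 38, 0], "dr": [0, 0, -1]},
  {"delta_pos": [-4, 38, 0], "dr": [0, 0, -1]},
  {"delta_pos": [-4, 35, 0], "dr": [0, 0, -0.4]},
  {"delta_pos": [-4, 30, 0], "dr": [0, 0, 0]},
  {"delta_pos": [-1, 15, 0], "dr": [0, 0, 0]},
  {"delta_pos": [0, 0, 0], "dr": [0, 0, 0]},
  {"delta_pos": [0, 0, 0], "dr": [0, 0, 0]},
])

```text
time_s: 6.35
position: [0.4641, 0.3461, 0.2328]
tool_rot: [[0.985, -0.175, -0.001], [-0.175, -0.985, -0.001], [-0.001, 0.001, -1.0]]
ft_force: [-0.6, -0.5, -1.9]
grip_width: 0.0046
```

The bracket weighs in at about 2.4 N and is held. I'll lower it to about 18 mm above the bed and look.

arm_command([
  {"delta_pos": [0, 0, -15], "dr": [0, 0, 0]},
  {"delta_pos": [0, 0, -30], "dr": [0, 0, 0]},
  {"delta_pos": [0, 0, -35], "dr": [0, 0, 0]},
  {"delta_pos": [0, 0, -35], "dr": [0, 0, 0]},
  {"delta_pos": [0, 0, -25], "dr": [0, 0, 0]},
  {"delta_pos": [0, 0, -15], "dr": [0, 0, 0]},
  {"delta_pos": [0, 0, -3], "dr": [0, 0, 0]},
  {"delta_pos": [0, 0, 0], "dr": [0, 0, 0]},
  {"delta_pos": [0, 0, 0], "dr": [0, 0, 0]},
])

```text
time_s: 7.25
position: [0.4651, 0.3463, 0.0765]
tool_rot: [[0.984, -0.176, 0.002], [-0.176, -0.984, 0.001], [0.002, -0.001, -1.0]]
ft_force: [0.3, -0.3, -1.6]
grip_width: 0.0045
```

```bash
python3 - <<'E'
from h import *
s=env.get_image("side"); t=env.get_image("top"); cv2.imwrite("pics/s2r.png",s); cv2.imwrite("pics/t2r.png",t)
cv2.imwrite("pics/m2.png",np.hstack([crop(s,270,100,80,90,5),crop(t,155,165,80,90,5)]))
E
```

```text
(no output)
```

View pics/m2.png

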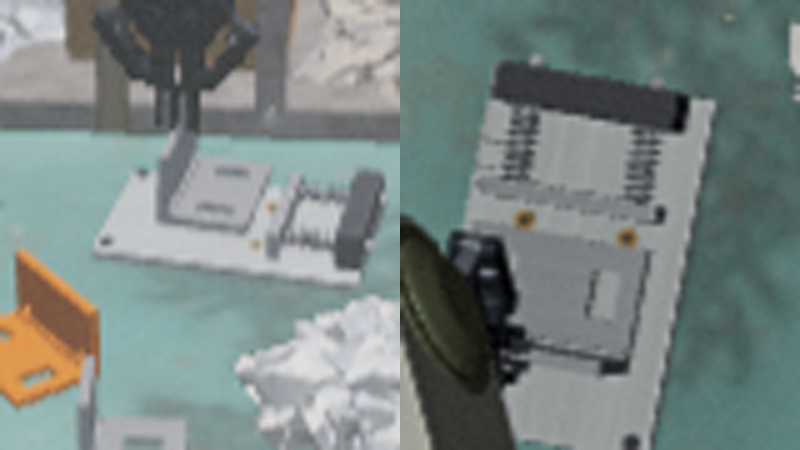

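The bracket is held level above the bed with its front edge towards the stop. The right slot shows at crop (607,293) and the right bush at (627,237). I'll measure the lateral offset from the slot.

```bash
python3 - <<'E'
from h import *
a=np.radians(-10.2); X=np.array([np.cos(a),np.sin(a)]); Y=np.array([-np.sin(a),np.cos(a)]); O=np.array([.5003,.3408])
J=lambda P:np.round([(P[:2]-O)@X*1e3,(P[:2]-O)@Y*1e3],1)
t=cv2.imread("pics/t2r.png").astype(float); s=cv2.imread("pics/s2r.png").astype(float)
def cen(im,u,v,rx,ry,w):
    ys,xs=np.mgrid[v-ry:v+ry+1,u-rx:u+rx+1]; W=np.clip(w(im[v-ry:v+ry+1,u-rx:u+rx+1]),0,None); return (W*xs).sum()/W.sum(),(W*ys).sum()/W.sum()
c=cen(t,196,223,4,7,lambda p:p.sum(-1)/3-150); print(np.round(t[223,190:203].mean(-1)),c,"slot R",J(plane("top",*c,.037)))
b=cen(t,200,212,3,3,lambda p:p[...,2]-p[...,0]-12); print("bush R",J(plane("top",*b,.012)))
b=cen(t,180,208,3,3,lambda p:p[...,2]-p[...,0]-12); print("bush L",J(plane("top",*b,.012)))
print("TCP",J(env.observe()["position"]))
conv=lambda px,py,x0=270,y0=100:(x0+(px+.5)/5-.5,y0+(py+.5)/5-.5)
for n,q,z in(("sl far",(233,171),.037),("sl near",(213,208),.037),("bush far",(272,207),.012),("bush near",(255,245),.012)): print("side",n,J(plane("side",*conv(*q),z)))
m=lambda px,py:conv(px-400,py,155,165)
print("foot front right corner",J(plane("top",*m(650,252),.041)))
E
```

```text
[130. 130. 125.  83. 141. 150. 151. 152. 143. 129. 128. 131. 107.] (np.float64(196.00980392156862), np.float64(223.8921568627451)) slot R [ -0.1 -31.6]
bush R [ 33.7 -29.4]
bush L [33.9 30.8]
TCP [-35.8  -0.6]
side sl far [-0.1 33.5]
side sl near [ -2.3 -27.3]
side bush far [33.6 27.8]
side bush near [ 32.6 -32.7]
foot front right corner [ 28.7 -51.6]
```

The top view puts the bracket 1–2 mm towards -y, so I'll correct by 1.2 mm and lower it onto the bed.

arm_command([
  {"delta_pos": [0.2, 1.2, -8], "dr": [0, 0, 0]},
  {"delta_pos": [0, 0, -6], "dr": [0, 0, 0]},
  {"delta_pos": [0, 0, -4], "dr": [0, 0, 0]},
  {"delta_pos": [0, 0, 0], "dr": [0, 0, 0]},
  {"delta_pos": [0, 0, 0], "dr": [0, 0, 0]},
])

```text
time_s: 7.85
position: [0.4646, 0.3478, 0.0572]
tool_rot: [[0.985, -0.175, -0.0], [-0.175, -0.985, -0.0], [-0.0, 0.0, -1.0]]
ft_force: [0.4, 0.3, -2.0]
grip_width: 0.0045
```

arm_command([
  {"delta_pos": [0, 0, -1], "dr": [0, 0, 0]},
  {"delta_pos": [0, 0, -1], "dr": [0, 0, 0]},
  {"delta_pos": [0, 0, 0], "dr": [0, 0, 0]},
  {"delta_pos": [0, 0, 0], "dr": [0, 0, 0]},
])

```text
time_s: 8.25
position: [0.4647, 0.3478, 0.0557]
tool_rot: [[0.985, -0.175, 0.0], [-0.175, -0.985, 0.0], [0.0, -0.0, -1.0]]
ft_force: [-1.7, -1.3, 3.2]
grip_width: 0.0046
```

The bracket is on the bed with about 5 N of down contact. I'll slide it towards the stop in stages and watch the force.

arm_command([
  {"delta_pos": [2.95, -0.53, 0], "dr": [0, 0, 0]},
  {"delta_pos": [2.95, -0.53, 0], "dr": [0, 0, 0]},
  {"delta_pos": [2.95, -0.53, 0], "dr": [0, 0, 0]},
  {"delta_pos": [2.95, -0.53, 0], "dr": [0, 0, 0]},
  {"delta_pos": [0, 0, 0], "dr": [0, 0, 0]},
  {"delta_pos": [0, 0, 0], "dr": [0, 0, 0]},
])

```text
time_s: 8.85
position: [0.4765, 0.3458, 0.0557]
tool_rot: [[0.985, -0.175, 0.0], [-0.175, -0.985, 0.0], [0.0, -0.0, -1.0]]
ft_force: [-3.0, 0.1, 4.5]
grip_width: 0.0047
```

arm_command([
  {"delta_pos": [2.95, -0.53, 0], "dr": [0, 0, 0]},
  {"delta_pos": [2.95, -0.53, 0], "dr": [0, 0, 0]},
  {"delta_pos": [2.95, -0.53, 0], "dr": [0, 0, 0]},
  {"delta_pos": [2.95, -0.53, 0], "dr": [0, 0, 0]},
  {"delta_pos": [0, 0, 0], "dr": [0, 0, 0]},
  {"delta_pos": [0, 0, 0], "dr": [0, 0, 0]},
  {"delta_pos": [0, 0, 0], "dr": [0, 0, 0]},
])

```text
time_s: 9.55
position: [0.4868, 0.344, 0.0557]
tool_rot: [[0.985, -0.175, -0.002], [-0.175, -0.985, 0.0], [-0.002, -0.0, -1.0]]
ft_force: [-9.0, 1.3, 8.9]
grip_width: 0.0046
```

arm_command([
  {"delta_pos": [1.97, -0.35, 0], "dr": [0, 0, 0]},
  {"delta_pos": [1.97, -0.35, 0], "dr": [0, 0, 0]},
  {"delta_pos": [1.97, -0.35, 0], "dr": [0, 0, 0]},
  {"delta_pos": [1.97, -0.35, 0], "dr": [0, 0, 0]},
  {"delta_pos": [0, 0, 0], "dr": [0, 0, 0]},
  {"delta_pos": [0, 0, 0], "dr": [0, 0, 0]},
  {"delta_pos": [0, 0, 0], "dr": [0, 0, 0]},
])

```text
time_s: 10.25
position: [0.4932, 0.3428, 0.0556]
tool_rot: [[0.985, -0.174, -0.006], [-0.174, -0.985, 0.0], [-0.006, 0.001, -1.0]]
ft_force: [-15.2, 3.6, 11.7]
grip_width: 0.0047
```

```bash
python3 - <<'E'
from h import *
s=env.get_image("side"); t=env.get_image("top"); cv2.imwrite("pics/s3r.png",s); cv2.imwrite("pics/t3r.png",t)
cv2.imwrite("pics/m3.png",np.hstack([crop(s,290,115,75,60,6)[:, :400],crop(t,160,170,65,60,6)]))
a=np.radians(-10.2); X=np.array([np.cos(a),np.sin(a)]);Y=np.array([-X[1],X[0]]); o=env.observe(); d=o["position"][:2]-[.5003,.3408]; print(o["time_s"],d@X,d@Y,o["ft_force"],o["ft_force"][:2]@X,o["wrist_torque"])
E
```

```text
10.35 -0.007348311330241277 0.0007280348336189222 [-13.8398931    2.33185641  12.95243996] -14.034098191712996 [ 0.47595658  2.5551649  -0.04495295]
```

View pics/m3.png

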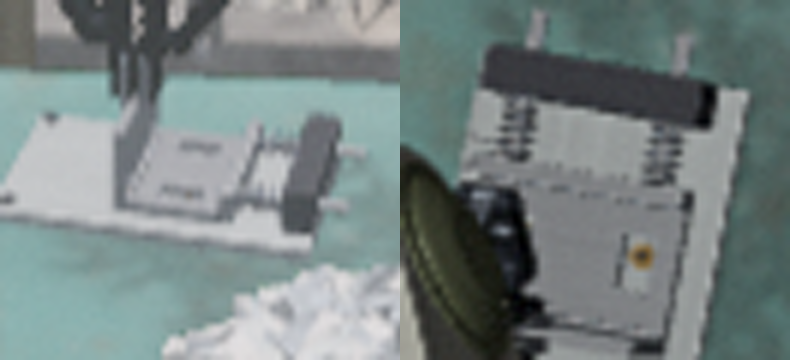

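The pointer is moving correctly: travel is about 13.7 mm by the TCP, and the bush is about 3 mm ahead of the slot centre. The tool has leaned about 0.35° under load, pressing the foot's nose down, so I'll counter-tilt a little and advance the last few mm.

arm_command([
  {"delta_pos": [0, 0, 0], "dr": [-0.035, -0.2, 0]},
  {"delta_pos": [0, 0, 0], "dr": [-0.035, -0.2, 0]},
  {"delta_pos": [0.98, -0.18, 0], "dr": [0, 0, 0]},
  {"delta_pos": [0.98, -0.18, 0], "dr": [0, 0, 0]},
  {"delta_pos": [0.98, -0.18, 0], "dr": [0, 0, 0]},
  {"delta_pos": [0, 0, 0], "dr": [0, 0, 0]},
  {"delta_pos": [0, 0, 0], "dr": [0, 0, 0]},
  {"delta_pos": [0, 0, 0], "dr": [0, 0, 0]},
])

```text
time_s: 11.15
position: [0.4955, 0.3424, 0.0557]
tool_rot: [[0.985, -0.174, 0.0], [-0.174, -0.985, -0.001], [0.0, 0.001, -1.0]]
ft_force: [-17.1, 2.9, 13.4]
grip_width: 0.0046
```

```bash
cat > st.py <<'E'
from h import *
a=np.radians(-10.2); X=np.array([np.cos(a),np.sin(a)]);Y=np.array([-X[1],X[0]]); o=env.observe(); d=o["position"][:2]-[.5003,.3408]; R=o["tool_rot"]
print(o["time_s"],"travel mm",(d@X+.021)*1e3,"y",d@Y*1e3,"z",o["position"][2],"F",np.round(o["ft_force"],1),"Fx",o["ft_force"][:2]@X,"z-axis",np.round(R[:,2],4),"yaw",np.degrees(np.arctan2(R[1,0],R[0,0])))
E
python3 st.py
```

```text
11.15 travel mm 15.994679910710794 y 0.7176841403247551 z 0.055656488275759634 F [-17.1   2.9  13.4] Fx -17.349305333861526 z-axis [ 1.e-04 -8.e-04 -1.e+00] yaw -10.045430265216186
```

The tool is upright again and travel is about 16 mm. The down force of 13 N only adds friction, so I'll ease it.

arm_command([
  {"delta_pos": [0, 0, 0.4], "dr": [0, 0, 0]},
  {"delta_pos": [0, 0, 0], "dr": [0, 0, 0]},
  {"delta_pos": [0, 0, 0], "dr": [0, 0, 0]},
])

```text
time_s: 11.45
position: [0.496, 0.3423, 0.0558]
tool_rot: [[0.985, -0.175, 0.001], [-0.175, -0.985, -0.001], [0.001, 0.001, -1.0]]
ft_force: [-15.4, 2.8, 10.2]
grip_width: 0.0042
```

```bash
python3 st.py
```

```text
11.45 travel mm 16.46851847538837 y 0.6987545545526234 z 0.05575613284645465 F [-15.4   2.8  10.2] Fx -15.639483304059175 z-axis [ 8.e-04 -9.e-04 -1.e+00] yaw -10.050559009443141
```

arm_command([
  {"delta_pos": [0, 0, 0.3], "dr": [0, 0, 0]},
  {"delta_pos": [0, 0, 0.3], "dr": [0, 0, 0]},
  {"delta_pos": [0, 0, 0], "dr": [0, 0, 0]},
  {"delta_pos": [0, 0, 0], "dr": [0, 0, 0]},
  {"delta_pos": [0, 0, 0], "dr": [0, 0, 0]},
])

```text
time_s: 11.95
position: [0.4963, 0.3422, 0.0562]
tool_rot: [[0.985, -0.175, 0.001], [-0.175, -0.985, -0.001], [0.002, 0.001, -1.0]]
ft_force: [-12.6, 3.5, 7.6]
grip_width: 0.0047
```

```bash
python3 st.py; python3 - <<'E'
from h import *
s=env.get_image("side"); t=env.get_image("top"); cv2.imwrite("pics/s4r.png",s); cv2.imwrite("pics/t4r.png",t)
cv2.imwrite("pics/m4.png",np.hstack([crop(s,300,115,50,45,8),crop(t,165,170,50,45,8)]))
E
```

```text
11.95 travel mm 16.79533704745284 y 0.6944133639341111 z 0.056222918067256024 F [-12.6   3.5   7.6] Fx -13.063212815385189 z-axis [ 1.4e-03 -9.0e-04 -1.0e+00] yaw -10.058089398940837
```

View pics/m4.png

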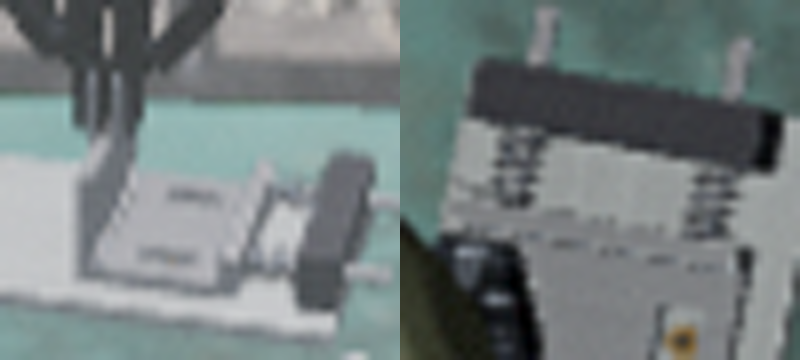

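The pointer sits between the lines and the bush shows in the slot. The TCP rose 0.5 mm while the load stayed on, which suggests the heel lifted slightly, so I'll counter-tilt a bit more and settle it back down.

arm_command([
  {"delta_pos": [0, 0, 0], "dr": [-0.035, -0.2, 0]},
  {"delta_pos": [0.2, 0, -0.2], "dr": [-0.035, -0.2, 0]},
  {"delta_pos": [0.2, 0, -0.2], "dr": [0, 0, 0]},
  {"delta_pos": [0, 0, 0], "dr": [0, 0, 0]},
  {"delta_pos": [0, 0, 0], "dr": [0, 0, 0]},
  {"delta_pos": [0, 0, 0], "dr": [0, 0, 0]},
])

```text
time_s: 12.65
position: [0.4963, 0.3422, 0.0558]
tool_rot: [[0.985, -0.175, 0.008], [-0.175, -0.985, -0.002], [0.008, 0.001, -1.0]]
ft_force: [-15.2, 3.2, 9.0]
grip_width: 0.0048
```

```bash
python3 st.py
```

```text
12.65 travel mm 16.83472358731822 y 0.7099805140621137 z 0.055825829755506436 F [-15.2   3.2   9. ] Fx -15.563787000471761 z-axis [ 0.0077 -0.0023 -1.    ] yaw -10.051725441062908
```

```bash
python3 - <<'E'
from h import *
s=env.get_image("side"); t=env.get_image("top"); t0=cv2.imread("pics/top0.png")
a=np.radians(-10.2); X=np.array([np.cos(a),np.sin(a)])
u,v=207,207; k=8
A=crop(t0,u-3,v-3,8,7,k); B=crop(t,u-9,v-16,22,24,k)
r=cv2.matchTemplate(B,A,cv2.TM_CCOEFF_NORMED); _,sc,_,p=cv2.minMaxLoc(r)
du,dv=p[0]/k-6,p[1]/k-13; d=plane("top",u+du,v+dv,.03)-plane("top",u,v,.03); print("stop end shift",du,dv,"score",sc,"along X mm",d[:2]@X*1e3,"across",d[:2]@[-X[1],X[0]]*1e3)
def cen(u,v,rx,ry,w):
    ys,xs=np.mgrid[v-ry:v+ry+1,u-rx:u+rx+1]; W=np.clip(w(t[v-ry:v+ry+1,u-rx:u+rx+1].astype(float)),0,None); return (W*xs).sum()/W.sum(),(W*ys).sum()/W.sum()
print("bushR",cen(200,212,3,3,lambda p:p[...,2]-p[...,0]-12))
cv2.imwrite("pics/m5.png",np.hstack([crop(s,300,125,45,40,9)[:, :400],crop(t,178,190,40,40,9)]))
E
```

```text
stop end shift 1.0 -5.5 score 0.9190171957015991 along X mm 15.780820768349427 across 0.15615391209977256
bushR (np.float64(199.84242424242424), np.float64(212.4))
```

View pics/m5.png

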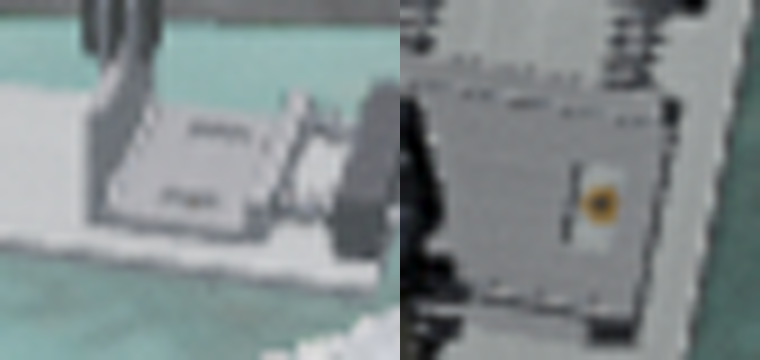

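The right bush is centred in its slot to within about 0.5 mm. The stop's travel by image is about 15.8 mm (about 9.5 N), and 16.8 mm by TCP. The wrist reads 15.6 N because of bed friction, so I'll relax the command slightly to bring the push nearer 10 N without moving the bracket.

arm_command([
  {"delta_pos": [-0.4, 0.07, 0.1], "dr": [0, 0, 0]},
  {"delta_pos": [-0.4, 0.07, 0.1], "dr": [0, 0, 0]},
  {"delta_pos": [0, 0, 0], "dr": [0, 0, 0]},
  {"delta_pos": [0, 0, 0], "dr": [0, 0, 0]},
  {"delta_pos": [0, 0, 0], "dr": [0, 0, 0]},
  {"delta_pos": [0, 0, 0], "dr": [0, 0, 0]},
  {"delta_pos": [0, 0, 0], "dr": [0, 0, 0]},
])

```text
time_s: 13.45
position: [0.4964, 0.3422, 0.0559]
tool_rot: [[0.985, -0.175, 0.009], [-0.175, -0.985, -0.002], [0.01, 0.001, -1.0]]
ft_force: [-10.7, 3.0, 6.4]
grip_width: 0.0045
```

```bash
python3 st.py
```

```text
13.45 travel mm 16.881028503962565 y 0.7145887084723841 z 0.05591478784191571 F [-10.7   3.    6.4] Fx -11.035584105736534 z-axis [ 0.0093 -0.0023 -1.    ] yaw -10.062552923032198
```

The bracket hasn't moved (travel 16.9 mm by TCP) and the push is now 11 N. I'll hand it in.

```bash
python3 -c "
from rig import env
env.close_job()
o=env.observe();print(o['time_s'],o['position'],o['ft_force'],o['grip_width'])"
```

```text
the job is handed in; nothing more can be done
the job is handed in; nothing more can be done
```

The long bracket is on the jig bed, foot towards the sprung stop, and the job was handed in at about 13.5 s with the arm still gripping and pressing it. I used 9 picture views, and only the long bracket was gripped or moved.

**Last checks**
- **Stop travel:** 16.9 mm from the TCP position and 15.8 mm from the picture, about 1 mm apart. Both are between the engraved lines (10 and 25 mm) and mean roughly 9.5–10 N on the spring. I took the picture measurement before the final easing of the push, which left the TCP unmoved.
- **Push force:** the wrist read 11 N along the push direction, after I eased it down from 15.6 N, most of the excess being friction on the bed. There was also about 6 N pressing down.
- **Slots:** the right bush sat centred in its slot to about 0.5 mm. The gripper hid the left slot from the top camera, so I could not check that one to the same accuracy.
- **Squareness:** the tool's yaw was -10.06°, against about -10.2° measured for the jig.

**Readings that disagreed**
- **Gripper opening:** it read about 4.6 mm on the 8 mm web, but the picture and the lifted weight confirmed the grasp.
- **Foot flatness:** while pressing, the tool leaned and the heel seemed to lift by up to 0.5 mm. I corrected this by tilting the tool about 0.5°. Afterwards the foot looked flat in the side view, and the height agreed to about 0.2 mm.

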